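Clamp the walnut blank for branding

TASK

Slide the dark walnut blank endways into the green clamping jig until it is gently home against the brass end stop and lies flat on the bed, then turn the orange ratchet knob clockwise (seen from above) until it slips, let it click twice but not a third time, and let go. The knob must not slip before the blank is home; leave the maple blank and everything else on the bench where it is.

Things in the scene. Friction and masses are not known exactly. Their poses are not given: they have to be found in the camera images.
- walnut: Loose dark walnut blank 180 x 50 x 22 mm (x, y, z), 0.13 kg or so, lying flat; origin at the centre of its underside, x along its length. Both ends are alike.
- walnut_center (a point): Centre of the walnut blank (11 mm above its underside), same axes as the blank.
- jig: Green clamping jig, fixed to the table. Origin on the table top straight below the clamp screw; x from the open front towards the end stop, z up. Base plate 12 mm thick, x -60 to +110, 100 mm wide. Column x +58 to +102, 50 mm wide; from it an arm 40 mm wide reaches forward over the bed to x = -26, underside 70, top 94 mm above the table.
- bed: Cork bed of the jig, fixed, origin and axes of the jig: top 18 mm above the table, x -45 to +40 mm. Two light wood side rails (x -25 to +40, tops 36 mm above the table) leave 54 mm between them for the 50 mm blank; in front of them funnel pieces flare out to about 62 mm at x = -50.
- end_stop: Brass end stop of the jig, fixed, same origin and axes as the jig: its face is at x = +40 mm, from 18 to 44 mm above the table. The blank is to be pushed against it with less than 20 N.
- seat (a point): Where the centre of the walnut blank lies when it is home: in the jig at x = -50, y = 0, 29 mm above the table; axes of the jig. Its front 80 mm then stand out free of the base plate, 18 mm above the table. The rubber pad under the arm hangs 2.5 to 10 mm above the blank at the start and moves down 4 mm for each radian that the screw turns clockwise.
- knob_grip (a point): On the vertical axis of the orange ratchet knob, at mid height, 124 mm above the table. A ribbed cylinder 42 mm across, 36 mm tall, above the arm; grip it at any yaw. It does not rise or sink. Clockwise it takes about 0.22 N m while the pad runs free, rising over some 0.2 to 0.4 rad once the pad meets the blank to 0.42 N m, where the ratchet slips. The screw holds itself when let go.
- ratchet (a joint): Slip of the knob on its screw, rad: 0 at the start and as long as knob and screw turn together, growing as the ratchet slips. One click each 0.524 rad; the first at 0.13, the second at 0.65, the third at 1.18. The torque drops after each click.
- maple: Loose light maple blank of the same size as the walnut one; not to be used. It and the walnut blank may lie either way round, one on the left and one on the right of the jig.
- pail: Wooden pail, 140 mm across, 100 mm tall, origin at the centre of its underside; bystander.
- dish: Light wooden dish, 120 mm across, 35 mm tall, origin at the centre of its underside; bystander.
- oil: Amber oil bottle, 56 mm across, 150 mm tall, origin at the centre of its underside; bystander.
- mallet: Hammer with a wooden handle, about 280 mm long, lying flat along its x; bystander.
- sander: Cork sanding block 100 x 65 x 35 mm, origin at the centre of its underside; bystander.
- tray: Open plywood tray 120 x 170 x 40 mm, origin at the centre of its underside; bystander.
Things that resemble listed ones, but are neither listed nor needed, are in the scene too. Leave any purple look-alike of the jig alone.

How it is judged:
On the way, in this order (a step that is already met when the one before it is completed fails the run):
1. the walnut blank lies flat on the bed between the rails, home against the end stop, before the ratchet slips (x of walnut_center in the frame of seat between -0.0025 and 0.0025 m and y of walnut_center in the frame of seat between -0.004 and 0.004 m and z of walnut_center in the frame of seat below 0.003 m and value of joint ratchet below 0.13 rad), for 0.2 s.
2. the knob has clicked twice with the blank clamped (value of joint ratchet above 0.65 rad and contact force between walnut and bed above 15 N), for 0.1 s.
At the end, for the whole second after the job is handed in: The walnut blank is at rest with its centre within 2.5 mm (along the jig) and 4 mm (across) of the seat, flat on the bed (3 mm) and in line with the jig (0.08 rad), pressed on the bed with more than 15 N by the pad; the ratchet has slipped two clicks and not three (0.65 to 1.18 rad) (all of step 2 and x of walnut_center in the frame of seat between -0.0025 and 0.0025 m and y of walnut_center in the frame of seat between -0.004 and 0.004 m and z of walnut_center in the frame of seat between -0.0025 and 0.003 m and angle between the x axis of walnut_center and the x axis of jig, either way round below 0.08 rad and value of joint ratchet below 1.18 rad and linear speed of walnut below 0.02 m/s); the robot touches nothing.
It fails at once if the ratchet clicks a third time (value of joint ratchet above 1.18 rad).
It fails at once if the blank is rammed against the end stop (over 20 N) (contact force between walnut and end_stop above 20 N).
It fails at once if a bystander is moved more than 20 mm (distance of any of maple, pail, dish, oil, mallet, sander, tray from where it was at the start of the episode above 0.02 m).
It also fails if it takes over 72 s, if anything falls off the work surface, if the arm or the gripper's body presses on something with over 40 N, if the wrist force passes 120 N, or if a joint passes its speed limit or range.

ROBOT

A 6-joint arm with a two-finger parallel gripper is mounted at the origin on the work surface. World frame = base frame: x ahead of the robot, y to its left, z up, the work surface at z = 0. Lengths are in m, angles in rad, forces in N, time in s.
With the tool pointing down it reaches from about 0.425 to 0.95 m from the base axis. Payload 3.5 kg.
Tool frame: the origin (TCP) lies midway between the tips of the shut fingers; the grasp point (between the pads) lies 19 mm behind it; x points along the fingers, y is the direction in which the jaws open and shut, and the axes are right-handed (so a half turn about x gives the same grasp; the last joint's range is limited). The gripper opens to 85 mm and grips with 20 to 120 N. Pads are 22 mm wide; open, the fingers measure 114 mm over their backs; the gripper's body (76 mm by 85 mm) begins 54 mm behind the grasp point. The pads swing forward as they close: fully open they stand 13 mm farther back than shut.
Start: joints at [-1.347, 0.286, 1.577, -0, 1.279, -0.15], TCP at [0.247, -0.628, 0.231] pointing down, gripper open.
Joint ranges: [-2.77, 2.77], [-0.9, 2.22], [0.21, 2.48], [-1.53, 4.67], [0.24, 2.81], [-2.84, 2.84]. Speed limits (rad/s): [2.79, 2.79, 3.14, 3.14, 3.14, 3.14].

INTERFACE

Orientations are given as a unit quaternion [x, y, z, w].
In Python, from plant import sensors, optics, ctrl gives the robot as it stands.
- The arm moves only by the tool arm_command, never from a script. Its argument "increments" is a list that holds one entry, the list of rows, each a list of 4 numbers: the shift along the tool's x, y, z in cm, then the turn about the tool's x in rad. A call has 1 to 20 rows; each row shifts and turns the commanded pose from where the row before left it, along the tool's axes as they then stand; what a row does not reach is not made up. A row lasts 1/8 s, in which the tool goes at most 62.5 mm and 10.7 degrees, less where a joint would pass 70% of its speed; a pose out of reach is approached as far as the arm can. A call with a gripper value outside its range is refused whole. "grip" is the finger opening in cm, from 0 to 8.54, set as the call begins (left out, the last holds). The fingers move at their own pace and stop on an object; "grip_force" is the grip in N (left out, the last holds). Time passes only in rows, so rows that do not move let the fingers close. It gives the time, the measured TCP pose, the force and the opening at its end, in the units of the state.
- sensors.get_state(): the state, without advancing time (a new reading comes with each control period).
- optics.read_camera(name): name is "scene" or "top" or "wrist"; returns the picture (420x560x3 uint8, blue, green, red); there is no depth.
- optics.camera_model(name): a dict with "camera_matrix" (3x3 intrinsics, pixels), "world_from_camera" (4x4, takes a point from camera to world coordinates); the wrist camera has in their place "mount" (4x4, takes a point from camera to tool coordinates, whose origin is the TCP and whose axes are the tool frame's). Camera axes: x right, y up, looking along -z (the intrinsics and any distortion apply to the point x, -y, -z); pixel columns grow to the right and rows downward; lengths in m; the calibration is good to about 2 mm. A picture is of the moment at which its call begins: read the wrist's pose just before it. camera_model takes no time and is no camera call.
- ctrl.sign_off(): hands the job in, once; it reports no verdict.
Trained networks look in the newest picture that a camera, given by its name, has taken for a name from the list of things; names that differ only in an ending like _2 or _b are one class to them, and where a whole thing is asked for, a point or a joint stands for the part that bears it (a point fixed in the world has none). Each returns a list of dicts, best first, with "conf" (0 to 1); they miss things now and then, are a little off and sometimes report something else, mostly with a low value. They report only what shows in the picture. A call takes as long as a camera call. They do not tell look-alikes from the thing itself.
- optics.boxes_of(camera, query): "at" ([row, column] in pixels, amid what is visible of it).
- optics.place_of(camera, query): "at" ([row, column] in pixels: a listed point, or the origin of a listed thing).
The state is a dict: "time": time; "qpos": joint angles; "dq": joint speeds; "joint_efforts": joint torques, N m; "eef_pos": TCP position; "tcp_rot": TCP orientation; "contact_force": force on the tool from outside, world axes, zero at the start; "wrist_torque": the same for the moment, N m; "opening": opening from 0.0 (shut) to 1.0 (fully open).
Only numpy, scipy, OpenCV 4.12 (cv2) and the standard library are available. Lean on these libraries where they do the work, as an engineer would, in place of code of your own. Each camera call takes 0.05 s, during which the arm holds its last target.

## Working session

There is one attempt and no reset: what is moved stays moved. The work goes in short steps, Python scripts to look and compute and a tool call to move; the robot and the scene stay as the last step left them, time stands still between calls to the robot, and variables do not carry over. Pictures are saved under pics/ and viewed, and the job is handed in when it is done.

Besides the shell and the picture viewer there is one more tool, called after "Call:" as name(argument=value, ...) on one line, values as JSON. arm_command: Moves the arm, as the interface text tells. Its arguments: {"type":"object","properties":{"increments":{"type":"array","items":{"type":"array","items":{"type":"array","items":{"type":"number"}}}},"grip":{"type":"number"},"grip_force":{"type":"number"}},"required":["increments"]}

```bash
ls; mkdir -p pics
python3 - <<'E'
from plant import sensors, optics, ctrl
import cv2
print(sensors.get_state())
for c in ("scene","top","wrist"):
    im=optics.read_camera(c); cv2.imwrite(f"pics/{c}0.png",im); print(c,optics.camera_model(c))
E
```

```text
pics
{'time': 0.0, 'qpos': array([-1.34698487e+00,  2.87163092e-01,  1.57817280e+00,  2.58785359e-05,
        1.27859985e+00, -1.49987373e-01]), 'dq': array([ 0.00070683, -0.00121607, -0.00018879,  0.0007518 , -0.00032284,
       -0.00106901]), 'joint_efforts': array([-1.54649420e-03, -4.05980122e+01, -2.92625624e+01, -1.69993809e-04,
        5.86485170e-03, -4.33283617e-06]), 'eef_pos': array([ 0.2463738 , -0.62772791,  0.22995117]), 'tcp_rot': array([-0.69477077, -0.13221525,  0.69481441, -0.13055892]), 'contact_force': array([1.24381806, 0.09383987, 0.38505576]), 'wrist_torque': array([ 0.00806305, -0.02031418, -0.03295331]), 'opening': 1.000468550040141}
scene {'camera_matrix': array([[425.0072099 ,   0.        , 284.42542433],
       [  0.        , 425.0072099 , 212.35323425],
       [  0.        ,   0.        ,   1.        ]]), 'world_from_camera': array([[-0.89334988, -0.36244217,  0.26563447,  0.83134641],
       [ 0.44916031, -0.73792585,  0.50370671,  0.68142114],
       [ 0.01345399,  0.56929879,  0.82202061,  1.18777707],
       [ 0.        ,  0.        ,  0.        ,  1.
[... 286 characters left out ...]
72748,  0.02204834, -0.00767071,  0.00638374],
       [-0.00621147,  0.06550608,  0.99783284,  1.75987858],
       [ 0.        ,  0.        ,  0.        ,  1.        ]])}
wrist {'camera_matrix': array([[373.81289221,   0.        , 282.16175766],
       [  0.        , 373.81289221, 208.32808276],
       [  0.        ,   0.        ,   1.        ]]), 'mount': array([[ 4.19104548e-04,  3.17435450e-01, -9.48279790e-01,
        -1.43357631e-01],
       [ 9.99999525e-01, -9.67330811e-04,  1.18150000e-04,
        -8.12243503e-04],
       [-8.79795259e-04, -9.48279389e-01, -3.17435705e-01,
        -8.17689990e-02],
       [ 0.00000000e+00,  0.00000000e+00,  0.00000000e+00,
         1.00000000e+00]])}
```

View pics/top0.png

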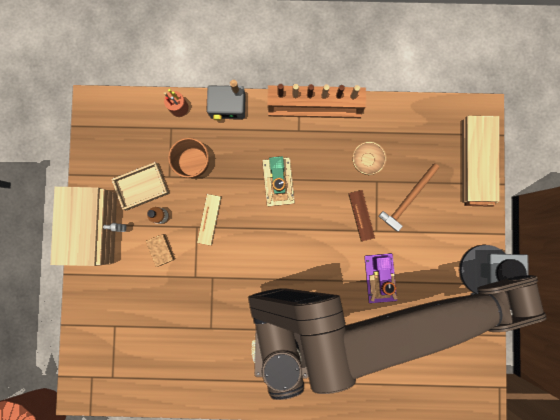

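View pics/scene0.png

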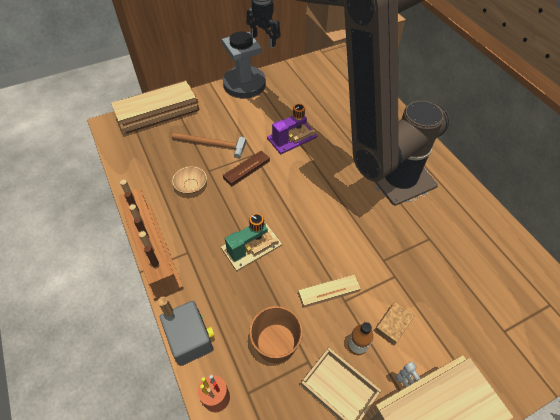

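View pics/wrist0.png

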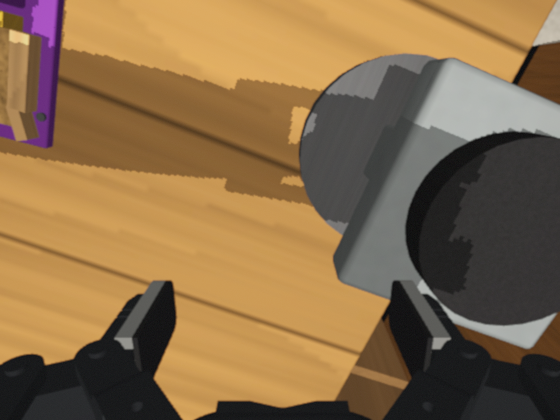

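```bash
cat > h.py <<'E'
from plant import sensors, optics, ctrl
import cv2, numpy as np
from scipy.spatial.transform import Rotation as R
def cam(name):
    m=optics.camera_model(name); K=np.array(m["camera_matrix"])
    if "mount" in m:
        s=sensors.get_state(); T=np.eye(4); T[:3,:3]=R.from_quat(s["tcp_rot"]).as_matrix(); T[:3,3]=s["eef_pos"]
        W=T@np.array(m["mount"])
    else: W=np.array(m["world_from_camera"])
    return K,W
def px2w(KW,at,z):
    K,W=KW; r,c=at
    d=W[:3,:3]@np.array([(c-K[0,2])/K[0,0],-(r-K[1,2])/K[1,1],-1]); o=W[:3,3]
    return o+d*(z-o[2])/d[2]
def w2px(KW,p):
    K,W=KW; q=W[:3,:3].T@(np.array(p)-W[:3,3]); return np.array([K[1,2]-K[1,1]*q[1]/-q[2], K[0,2]+K[0,0]*q[0]/-q[2]])
E
python3 - <<'E'
from h import *
Z={"walnut_center":.011,"jig":0,"knob_grip":.124,"seat":.029,"maple":0,"mallet":0.01}
for c in("top","scene"):
    KW=cam(c); im=optics.read_camera(c)
    for q,z in Z.items():
        try:
            for d in optics.place_of(c,q)[:3]: print(c,q,np.round(d["at"],1),round(d["conf"],2),np.round(px2w(KW,d["at"],z),4))
        except Exception as e: print(q,e)
im=cv2.imread("pics/top0.png")
cv2.imwrite("pics/crop0.png",cv2.resize(im[130:310,250:450],None,fx=4,fy=4,interpolation=cv2.INTER_CUBIC)[:600])
im=cv2.imread("pics/scene0.png")
cv2.imwrite("pics/crop1.png",cv2.resize(im[120:280,160:320],None,fx=3.7,fy=3.7,interpolation=cv2.INTER_CUBIC))
E
```

```text
top walnut_center [211.5 359. ] 0.66 [ 0.4983 -0.2667  0.011 ]
top jig [187.1 281.1] 0.79 [0.5822 0.0169 0.    ]
top jig [282.2 380.7] 0.65 [ 0.2455 -0.3495  0.    ]
top jig [199.9 281.7] 0.5 [0.5353 0.0137 0.    ]
top knob_grip [286.3 390.1] 0.73 [ 0.2417 -0.356   0.124 ]
top knob_grip [188.9 276.4] 0.48 [0.561 0.032 0.124]
top seat [300.5 382.2] 0.91 [ 0.1836 -0.3495  0.029 ]
top seat [202.2 276.8] 0.61 [0.524  0.0309 0.029 ]
top maple [219.8 209.6] 0.62 [0.4568 0.2745 0.    ]
top mallet [194.2 413.4] 0.93 [ 0.5656 -0.463   0.01  ]
top mallet [187.3 282.5] 0.26 [0.5804 0.0117 0.01  ]
scene walnut_center [167.2 245.6] 0.89 [ 0.488  -0.2799  0.011 ]
scene jig [245.5 257.8] 0.98 [0.5829 0.0318 0.    ]
scene jig [135.1 297.4] 0.94 [ 0.2379 -0.3509  0.    ]
scene knob_grip [389.1 339.8] 0.72 [0.5986 0.5422 0.124 ]
scene knob_grip [224.8 256.6] 0.68 [0.5823 0.0333 0.124 ]
scene knob_grip [111.3 298.9] 0.61 [ 0.2388 -0.3477  0.124 ]
scene seat [230.7 271.8] 0.79 [0.5256 0.0176 0.029 ]
scene seat [125.2 307.8] 0.75 [ 0.1914 -0.3553  0.029 ]
scene maple [290.2 330.9] 0.82 [0.45   0.2712 0.    ]
scene mallet [143.3 206.4] 0.72 [ 0.5731 -0.4546  0.01  ]
```

View pics/crop0.png

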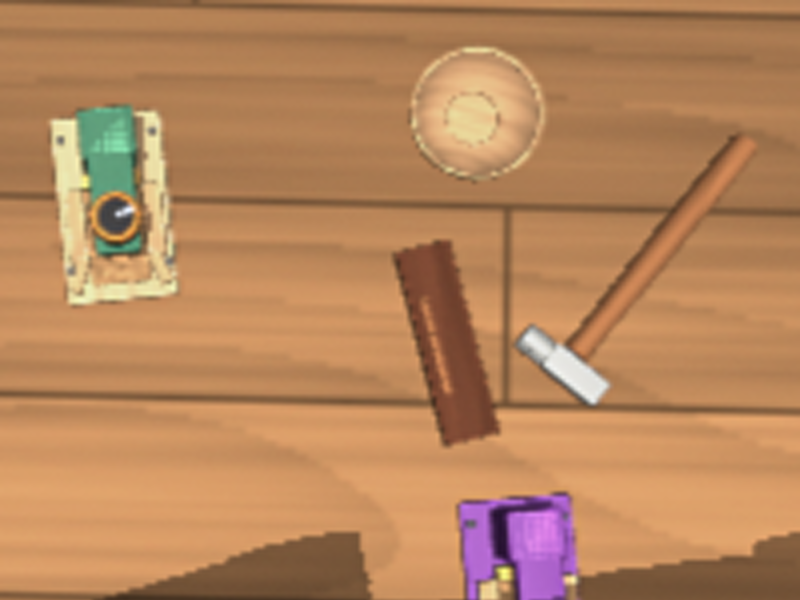

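View pics/crop1.png

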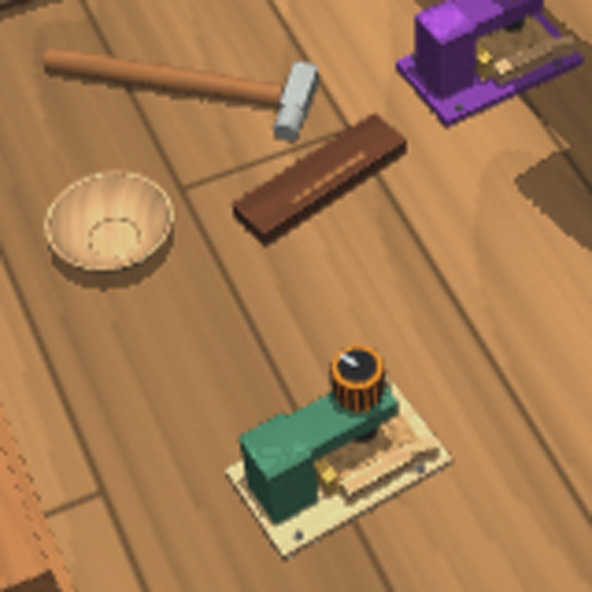

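Run:
```python
from h import *
KW=cam("top")
def cr(L,z): return np.array([px2w(KW,(130+y/4-.4,250+x/4-.4),z) for x,y in L])
w=cr([(393,252),(449,240),(498,433),(446,445)],.022); j=cr([(51,121),(160,112),(177,293),(70,304)],.012)
for n,p in(("walnut",w),("jig",j)):
    a=(p[0]+p[1]-p[2]-p[3])[:2]/2; print(n,p.mean(0),np.linalg.norm(a),np.arctan2(a[1],a[0]),np.linalg.norm((p[0]-p[1]+p[3]-p[2])/2)); 
    if n=="jig":
        u=a/np.linalg.norm(a); print("origin",p.mean(0)[:2]-u*.025)
print("dish/mallet", cr([(515,340),(600,405),(540,325)],.02))
print(px2w(KW,(130+216/4-.4,250+117/4-.4),.142))
# crop of walnut wrist prediction
s=sensors.get_state();print(R.from_quat(s["tcp_rot"]).as_matrix().round(3))
```

```text
walnut [ 0.48459105 -0.27305213  0.022     ] 0.1790160612568007 0.269808580802293 0.04972888663509061
jig [0.60131645 0.02774996 0.012     ] 0.1671136914908401 0.12066995048246543 0.09847784181868206
origin [0.57649825 0.02474053]
dish/mallet [[ 0.48803971 -0.33489726  0.02      ]
 [ 0.43135071 -0.4115079   0.02      ]
 [ 0.5020459  -0.35721301  0.02      ]]
[0.57703029 0.02386844 0.142     ]
[[-0.     0.365 -0.931]
 [-0.    -0.931 -0.365]
 [-1.     0.     0.   ]]
```

Call:
arm_command(increments=[[[0,-3.12,-3.65,0],[0,-3.12,-3.65,0],[0,-3.12,-3.65,0],[0,-3.12,-3.65,0],[0,-3.12,-3.65,0],[0,-3.12,-3.65,0],[0,-3.12,-3.65,0],[0,-3.12,-3.65,0],[0,0,0,-0.18],[0,0,0,-0.18],[0,0,0,-0.18],[0,0,0,-0.18],[0,0,0,-0.18],[0,0,0,-0.18],[0,0,0,-0.18],[0,0,0,-0.18],[0,0,0,-0.18],[0,0,0,-0.18],[0,0,0,-0.18],[0,0,0,-0.18]]])

```text
time: 3.35
eef_pos: [0.4272, -0.2894, 0.2315]
tcp_rot: [0.21, 0.675, -0.21, 0.675]
contact_force: [-0.2, 0.2, -1.1]
opening: 1.0
```

Call:
arm_command(increments=[[[0,0,0,-0.176],[0,0,0,-0.176],[0,0,0,-0.176],[0,0,0,-0.176],[0,0,0,-0.176],[0,0,0,0],[0,0,0,0]]])

```text
time: 4.22
eef_pos: [0.4272, -0.2894, 0.2314]
tcp_rot: [-0.095, 0.701, 0.095, 0.701]
contact_force: [0.8, 0.5, -0.3]
opening: 0.999
```

```bash
cat > look.py <<'E'
import sys
from h import *
s=sensors.get_state(); Rm=R.from_quat(s["tcp_rot"]).as_matrix()
print(s["time"],s["eef_pos"].round(4),"heading",np.arctan2(Rm[1,2],Rm[0,2]).round(4),"j",s["qpos"].round(3),"F",s["contact_force"].round(2),"M",s["wrist_torque"].round(3),s["opening"].round(3)); print(Rm.round(3))
np.savez("pics/"+sys.argv[1]+".npz",**dict(zip("KW",cam("wrist"))))
cv2.imwrite("pics/"+sys.argv[1]+".png",optics.read_camera("wrist"))
E
python3 look.py w1
```

```text
Traceback (most recent call last):
  File "look.py", line 4, in <module>
    print(s["time"],s["eef_pos"].round(4),"heading",np.arctan2(Rm[1,2],Rm[0,2]).round(4),"j",s["qpos"].round(3),"F",s["contact_force"].round(2),"M",s["wrist_torque"].round(3),s["opening"].round(3)); print(Rm.round(3))
                                                                                                                                                                               ^^^^^^^^^^^^^^^^^^
AttributeError: 'float' object has no attribute 'round'
```

```bash
sed -i 's/s\["opening"\].round(3)/round(s["opening"],3)/' look.py
python3 look.py w1
```

```text
4.225 [ 0.4272 -0.2894  0.2314] heading 0.2697 j [-0.792 -0.068  1.963  0.     1.247 -2.633] F [ 0.75  0.5  -0.31] M [0.045 0.    0.003] 0.999
[[ 0.    -0.266  0.964]
 [-0.     0.964  0.266]
 [-1.    -0.     0.   ]]
```

View pics/w1.png

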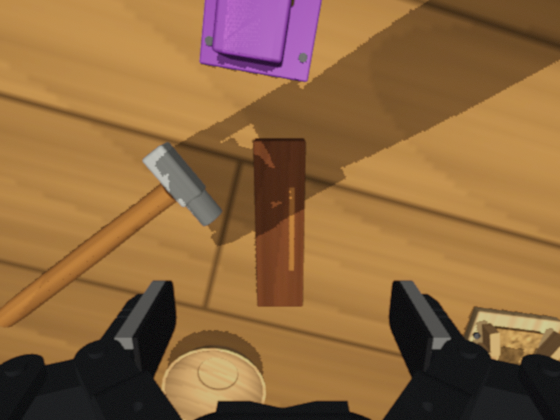

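Run:
```python
from h import *
im=cv2.imread("pics/w1.png")
cv2.imwrite("pics/w1c.png",cv2.resize(im[130:320,210:350],None,fx=3.1,fy=3.1,interpolation=cv2.INTER_CUBIC))
d=np.load("pics/w1.npz");KW=(d["K"],d["W"])
p=np.array([px2w(KW,a,.022) for a in((306,257),(306,302.5),(140,306),(140,253))])
a=(p[0]+p[1]-p[2]-p[3])[:2]/2;print(p,p.mean(0),np.linalg.norm(a),np.arctan2(a[1],a[0]),np.linalg.norm((p[0]-p[1]+p[3]-p[2])/2))
g=[]
for z,q in((.012,(80,300)),):
    pass
```

```text
[[ 0.57769666 -0.27510091  0.022     ]
 [ 0.56444062 -0.22728148  0.022     ]
 [ 0.3910281  -0.27519653  0.022     ]
 [ 0.40431122 -0.32309408  0.022     ]] [ 0.48436915 -0.27516825  0.022     ] 0.17990776081603338 0.26980999859337645 0.04966403741185457
```

View pics/w1c.png

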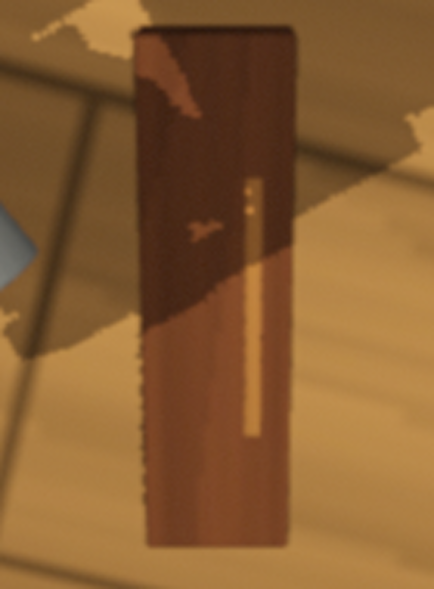

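Call:
arm_command(increments=[[[3.5,-0.1,0,0],[3.5,0,0,0],[3.5,0,0,0],[3.5,0,0,0],[3.5,0,0,0],[3.0,0,0,0],[1.5,0,0,0],[0.7,0,0,0],[0,0,0,0]]], grip=7.2, grip_force=50)

```text
time: 5.4
eef_pos: [0.4278, -0.2907, 0.0047]
tcp_rot: [-0.096, 0.7, 0.096, 0.701]
contact_force: [0.4, -0.0, 1.3]
opening: 0.839
```

```bash
python3 look.py w2
```

```text
5.4 [ 0.4278 -0.2907  0.0047] heading 0.2719 j [-0.793  0.256  2.089 -0.     0.796 -2.636] F [ 0.39 -0.02  1.31] M [0.002 0.012 0.028] 0.839
[[ 0.    -0.269  0.963]
 [-0.     0.963  0.269]
 [-1.    -0.001  0.   ]]
```

View pics/w2.png

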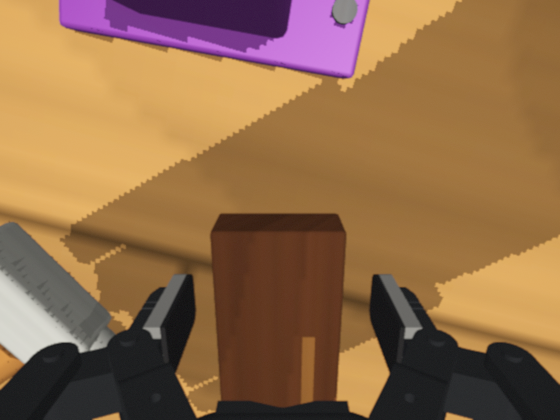

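Call:
arm_command(increments=[[[0.3,0,0,0],[0,0,0,0],[0,0,0,0],[0,0,0,0],[0,0,0,0],[0,0,0,0]]], grip=4.4, grip_force=60)

```text
time: 6.2
eef_pos: [0.4283, -0.2912, 0.0024]
tcp_rot: [-0.097, 0.7, 0.095, 0.701]
contact_force: [-0.4, -0.4, 6.9]
opening: 0.57
```

```bash
python3 look.py w3
```

```text
6.2 [ 0.4283 -0.2912  0.0024] heading 0.2721 j [-0.793  0.261  2.088 -0.     0.79  -2.636] F [-0.42 -0.42  6.89] M [-0.044 -0.027 -0.06 ] 0.57
[[ 0.002 -0.269  0.963]
 [-0.002  0.963  0.269]
 [-1.    -0.002  0.001]]
```

View pics/w3.png

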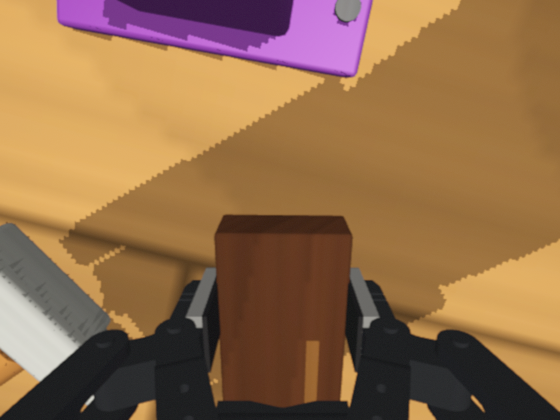

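Call:
arm_command(increments=[[[-1.5,0,0,0],[-3.5,0,0,0],[0,3.62,1.37,0],[0,3.62,1.37,0],[0,3.62,1.37,0],[0,3.62,1.37,0],[0,0,0,0.15],[0,0,0,0],[0,0,0,0]]])

```text
time: 7.38
eef_pos: [0.441, -0.1362, 0.0514]
tcp_rot: [-0.044, 0.706, 0.044, 0.706]
contact_force: [-0.1, -0.3, -1.5]
opening: 0.567
```

```bash
python3 look.py w4
python3 - <<'E'
from h import *
cv2.imwrite("pics/t4.png",cv2.resize(optics.read_camera("top")[130:280,250:450],None,fx=4,fy=4))
E
```

```text
7.375 [ 0.441  -0.1362  0.0514] heading 0.1239 j [-0.52   0.053  2.211 -0.     0.877 -2.215] F [-0.08 -0.26 -1.53] M [0.063 0.097 0.027] 0.567
[[-0.    -0.124  0.992]
 [ 0.     0.992  0.124]
 [-1.     0.    -0.   ]]
```

View pics/w4.png

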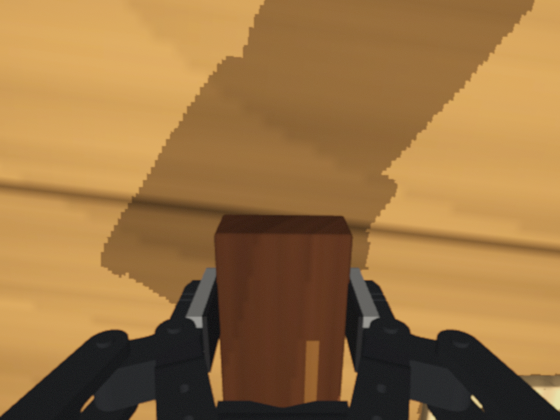

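View pics/t4.png

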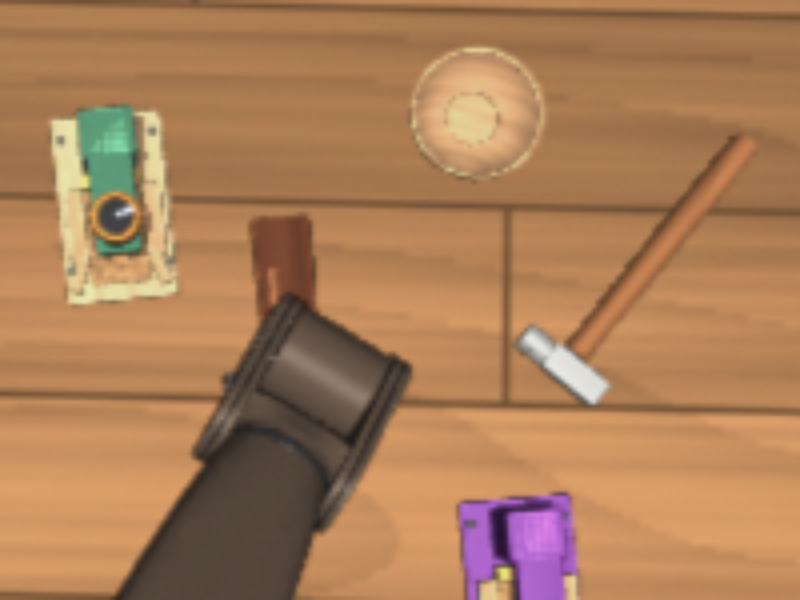

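Call:
arm_command(increments=[[[2.5,0,0,0],[1.8,0,0,0],[0.55,0,0,0],[0,0,0,0]]])

```text
time: 7.98
eef_pos: [0.4417, -0.1367, 0.0033]
tcp_rot: [-0.043, 0.706, 0.043, 0.706]
contact_force: [1.2, 0.4, -1.4]
opening: 0.567
```

Call:
arm_command(increments=[[[0,0,0,0],[0,0,0,0],[0,0,0,0],[0,0,1.65,0],[0,0,1.65,0],[0,0,0,0]]], grip=6.4)

```text
time: 8.72
eef_pos: [0.4761, -0.1323, 0.0033]
tcp_rot: [-0.044, 0.705, 0.043, 0.706]
contact_force: [0.5, 0.5, -0.4]
opening: 0.747
```

```bash
python3 look.py w5
```

```text
8.725 [ 0.4761 -0.1323  0.0033] heading 0.1235 j [-0.477  0.215  2.145  0.     0.781 -2.171] F [ 0.45  0.5  -0.35] M [-0.036  0.05  -0.09 ] 0.747
[[ 0.002 -0.123  0.992]
 [-0.001  0.992  0.123]
 [-1.    -0.001  0.001]]
```

View pics/w5.png

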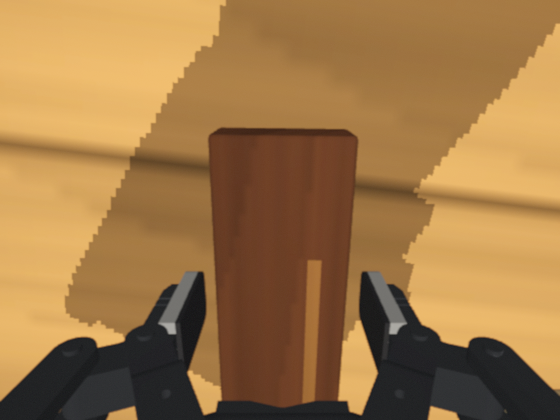

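Call:
arm_command(increments=[[[-5.5,0,0,0],[-5.5,0,0,0],[-4.5,2.87,1.58,0],[-4.5,2.87,1.58,0],[-4.5,2.87,1.58,0],[-4.5,2.87,1.58,0],[0,2.87,1.58,0],[0,0,0,0],[0,0,0,0]]])

```text
time: 9.9
eef_pos: [0.5343, 0.0197, 0.2917]
tcp_rot: [-0.043, 0.707, 0.043, 0.705]
contact_force: [0.4, 0.3, 0.0]
opening: 0.748
```

```bash
python3 look.py w6
python3 - <<'E'
from h import *
d=np.load("pics/w5.npz");KW=(d["K"],d["W"])
a=px2w(KW,(137,210),.022);b=px2w(KW,(137,356.5),.022)
m=(a+b)/2-np.array([.4761,-.1323,.0033]); print(a,b,np.linalg.norm(a-b),"tool y",m[:2]@[-.123,.992],"tool z",m[:2]@[.992,.123])
d=np.load("pics/w6.npz");KW=(d["K"],d["W"])
O=np.array([.5765,.0247]);h=.1207;u=np.array([np.cos(h),np.sin(h)]);v=np.array([-u[1],u[0]])
im=cv2.imread("pics/w6.png")
for x,y,z in((-60,-50,12),(-60,50,12),(110,50,12),(110,-50,12),(0,0,142),(-26,-20,94),(-26,20,94),(40,-35,0)):
    p=O+u*x/1e3+v*y/1e3; q=w2px(KW,(*p,z/1e3)); cv2.drawMarker(im,(int(round(q[1])),int(round(q[0]))),(255,0,255),cv2.MARKER_CROSS,8,1); print(x,y,z,q.round(1))
cv2.imwrite("pics/w6m.png",cv2.resize(im,None,fx=1.4,fy=1.4))
E
```

```text
9.9 [0.5343 0.0197 0.2917] heading 0.1224 j [-1.530e-01 -6.700e-02  1.851e+00 -1.000e-03  1.360e+00 -1.846e+00] F [0.4  0.32 0.03] M [-0.017  0.036  0.026] 0.748
[[-0.002 -0.122  0.993]
 [-0.     0.993  0.122]
 [-1.     0.    -0.002]]
[ 0.41454254 -0.1630397   0.022     ] [ 0.40853644 -0.11503586  0.022     ] 0.04837811768765131 tool y 0.0012570627144224559 tool z -0.06487277371329284
-60 -50 12 [143.8 236.8]
-60 50 12 [144.  325.4]
110 50 12 [278.1 320.2]
110 -50 12 [278.  241.6]
0 0 142 [238.  280.7]
-26 -20 94 [192.9 259.8]
-26 20 94 [193.  301.9]
40 -35 0 [223.1 252.8]
```

View pics/w6m.png

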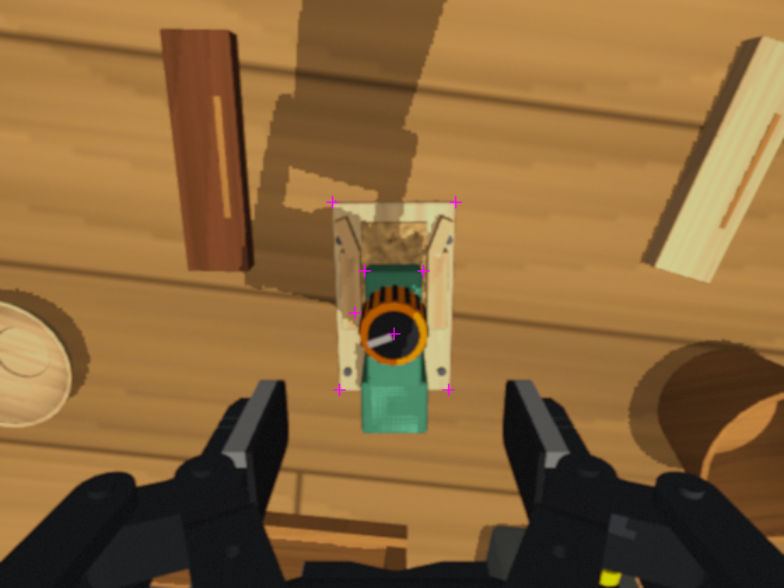

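Run:
```python
import cv2
im=cv2.imread("pics/w6.png")
cv2.imwrite("pics/w6c.png",cv2.resize(im[135:315,225:337],None,fx=5,fy=3.3*1,interpolation=cv2.INTER_CUBIC)) if 0 else cv2.imwrite("pics/w6c.png",cv2.resize(im[135:285,215:350],None,fx=4,fy=4,interpolation=cv2.INTER_CUBIC))
```

```text
(no output)
```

View pics/w6c.png

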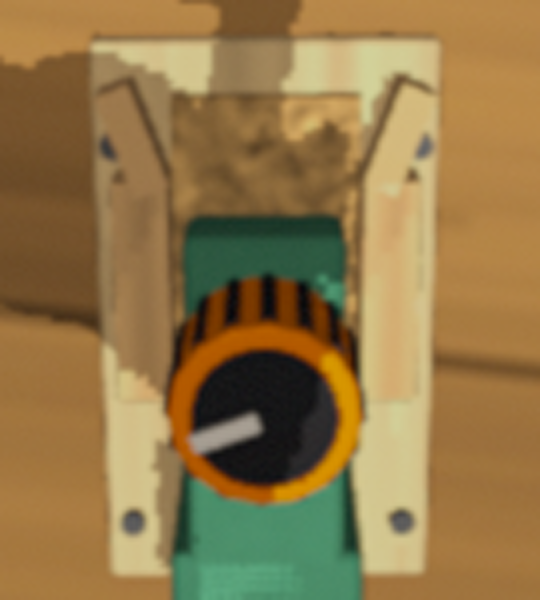

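Call:
arm_command(increments=[[[0,-2.86,-1.53,0],[4.4,-2.86,-1.53,0],[4.4,-2.86,-1.53,0],[4.4,-2.86,-1.53,0],[4.4,-2.86,-1.53,0],[5,0,0,0],[4,0,0,0],[1.8,0,0,0],[0.4,0,0,0],[0,0,0,0]]])

```text
time: 11.2
eef_pos: [0.4765, -0.1319, 0.0051]
tcp_rot: [-0.043, 0.706, 0.043, 0.706]
contact_force: [0.9, -0.1, 0.3]
opening: 0.747
```

Call:
arm_command(increments=[[[0.1,0,0,0],[0,0,0,0],[0,0,0,0],[0,0,0,0],[0,0,0,0]]], grip=4.4, grip_force=60)

```text
time: 11.82
eef_pos: [0.4778, -0.1321, 0.0056]
tcp_rot: [-0.044, 0.705, 0.043, 0.707]
contact_force: [-1.4, 0.2, 6.7]
opening: 0.567
```

```bash
python3 look.py w7
python3 - <<'E'
import cv2
im=cv2.imread("pics/w7.png")
cv2.imwrite("pics/w7c.png",cv2.resize(im[90:340,150:420],None,fx=2.4,fy=2.4,interpolation=cv2.INTER_CUBIC))
E
```

```text
11.825 [ 0.4778 -0.1321  0.0056] heading 0.1222 j [-0.475  0.212  2.141 -0.     0.785 -2.167] F [-1.37  0.18  6.66] M [-0.047  0.269 -0.063] 0.567
[[ 0.003 -0.122  0.993]
 [-0.002  0.993  0.122]
 [-1.    -0.002  0.003]]
```

View pics/w7c.png

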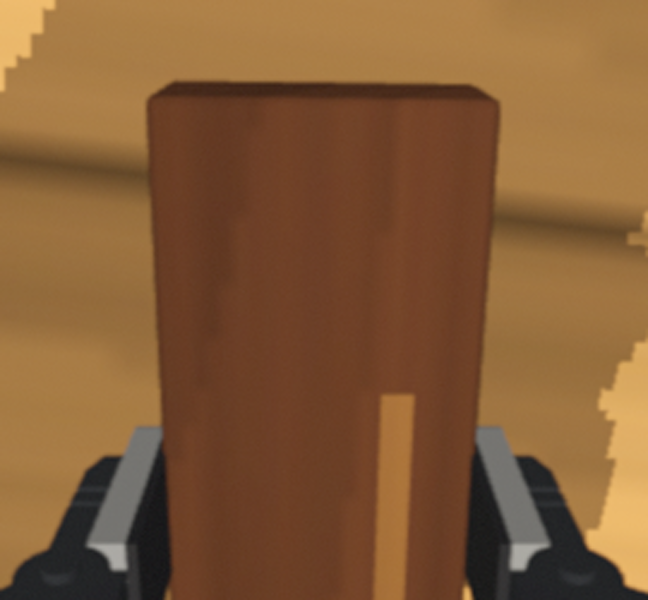

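Call:
arm_command(increments=[[[-1.5,0,0,0],[-2.7,0,-0.8,0],[0,0,-2.2,0],[0,3.58,0,0],[0,3.58,0,0],[0,3.58,0,0],[0,3.58,0,0],[0,0,0,0],[0,0,0,0],[0,0,0,0]]])

```text
time: 13.12
eef_pos: [0.4296, 0.0064, 0.0461]
tcp_rot: [-0.043, 0.706, 0.043, 0.706]
contact_force: [-0.2, 0.3, -1.7]
opening: 0.567
```

```bash
python3 look.py w8
cat > ck.py <<'E'
from h import *
s=sensors.get_state(); Rm=R.from_quat(s["tcp_rot"]).as_matrix()
O=np.array([.5765,.0247]);h=.124;u=np.array([np.cos(h),np.sin(h)]);v=np.array([-u[1],u[0]])
d=s["eef_pos"][:2]-O
print("t",round(s["time"],2),"jig xy",(d@u).round(4),(d@v).round(4),"z",s["eef_pos"][2].round(4),"head-jig",(np.arctan2(Rm[1,2],Rm[0,2])-h).round(4),"F jig",(s["contact_force"][:2]@u).round(2),(s["contact_force"][:2]@v).round(2),s["contact_force"][2].round(2),"M",s["wrist_torque"].round(3),"open",round(s["opening"]*85.4,1))
E
python3 ck.py
python3 - <<'E'
from h import *
d=np.load("pics/w7.npz");KW=(d["K"],d["W"])
a=px2w(KW,(131.6,211.7),.022);b=px2w(KW,(131.6,357.5),.022)
m=(a+b)/2-np.array([.4778,-.1321,.0033]); print(np.linalg.norm(a-b),"tool y",m[:2]@[-.122,.993],"tool z",m[:2]@[.993,.122])
cv2.imwrite("pics/t8.png",cv2.resize(optics.read_camera("top")[130:280,230:400],None,fx=4,fy=4,interpolation=cv2.INTER_CUBIC))
cv2.imwrite("pics/s8.png",cv2.resize(optics.read_camera("scene")[130:280,200:380],None,fx=4,fy=4,interpolation=cv2.INTER_CUBIC))
E
```

```text
13.125 [0.4296 0.0064 0.0461] heading 0.1212 j [-0.222 -0.009  2.288 -0.     0.862 -1.914] F [-0.21  0.31 -1.65] M [0.016 0.05  0.016] 0.567
[[ 0.001 -0.121  0.993]
 [-0.     0.993  0.121]
 [-1.    -0.     0.   ]]
t 13.18 jig xy -0.1481 -0.0 z 0.046 head-jig -0.0031 F jig 0.89 -0.2 -2.61 M [ 0.003  0.03  -0.016] open 48.4
0.04878758611971926 tool y 0.0016992928929598034 tool z -0.06640411453466355
```

View pics/t8.png

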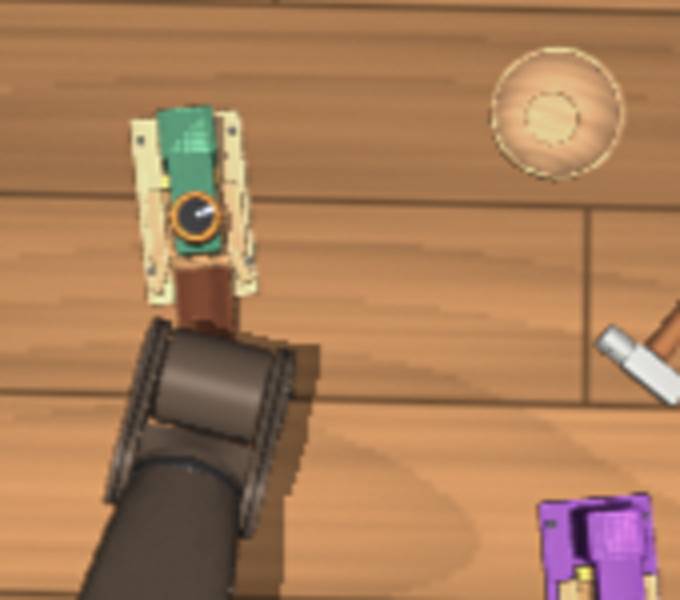

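View pics/s8.png

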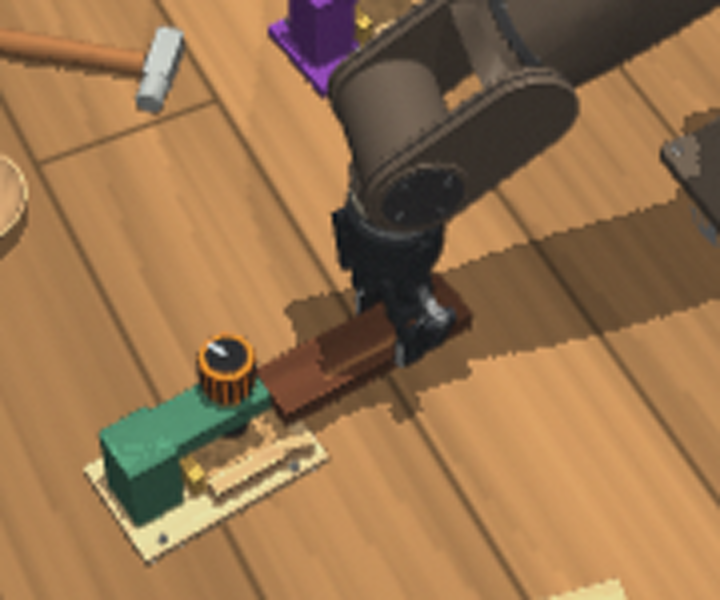

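View pics/w8.png

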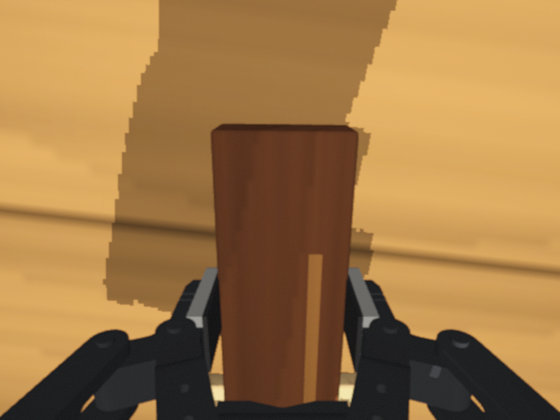

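Call:
arm_command(increments=[[[0.7,0,0,0],[0.7,0,0,0],[0.4,0,0,0],[0.2,0,0,0],[0,0,0,0],[0,0,0,0]]])

```text
time: 14.02
eef_pos: [0.4294, 0.0072, 0.026]
tcp_rot: [-0.043, 0.706, 0.043, 0.706]
contact_force: [0.2, -0.1, -2.3]
opening: 0.567
```

```bash
python3 ck.py
python3 - <<'E'
from h import *
cv2.imwrite("pics/s9.png",cv2.resize(optics.read_camera("scene")[180:270,220:340],None,fx=6,fy=6,interpolation=cv2.INTER_CUBIC))
E
```

```text
t 14.03 jig xy -0.1481 0.0008 z 0.026 head-jig -0.0017 F jig 0.21 -0.1 -2.29 M [ 0.004  0.107 -0.011] open 48.4
```

View pics/s9.png

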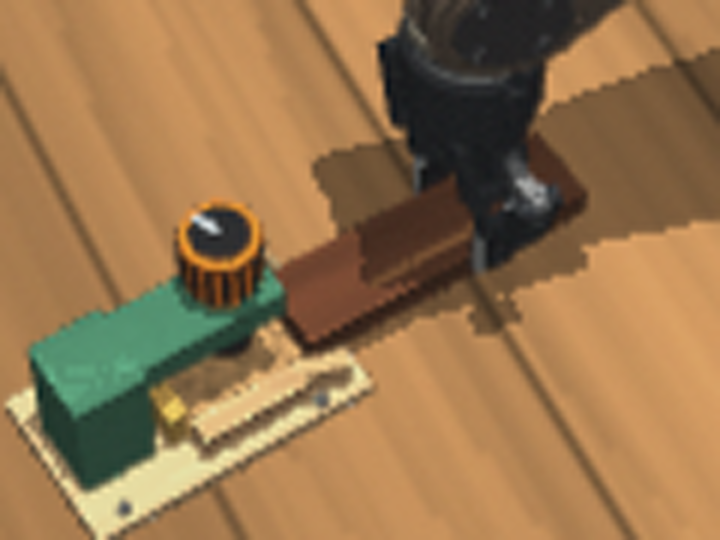

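Call:
arm_command(increments=[[[0.1,-0.06,0,0],[0.1,0,0,0],[0,0,0,0],[0,0,0.5,0],[0,0,0.5,0],[0,0,0.5,0],[0,0,0,0]]])

```text
time: 14.95
eef_pos: [0.4448, 0.0084, 0.0239]
tcp_rot: [-0.043, 0.706, 0.043, 0.706]
contact_force: [-0.1, -0.8, -1.1]
opening: 0.567
```

```bash
python3 ck.py
```

```text
t 14.95 jig xy -0.1327 0.0001 z 0.0239 head-jig -0.0016 F jig -0.21 -0.74 -1.14 M [ 0.002  0.081 -0.024] open 48.4
```

Call:
arm_command(increments=[[[0,0,0.7,0],[0,0,0.7,0],[0,0,0.7,0],[0,0,0.7,0],[0,0,0,0]]])

```text
time: 15.58
eef_pos: [0.4727, 0.0118, 0.0239]
tcp_rot: [-0.043, 0.706, 0.043, 0.706]
contact_force: [0.3, -0.2, -1.3]
opening: 0.57
```

```bash
python3 ck.py;python3 - <<'E'
from h import *
cv2.imwrite("pics/s10.png",cv2.resize(optics.read_camera("scene")[180:270,220:340],None,fx=6,fy=6,interpolation=cv2.INTER_CUBIC))
E
```

```text
t 15.57 jig xy -0.1046 0.0 z 0.0239 head-jig -0.0016 F jig 0.28 -0.2 -1.25 M [-0.013 -0.051  0.004] open 48.7
```

View pics/s10.png

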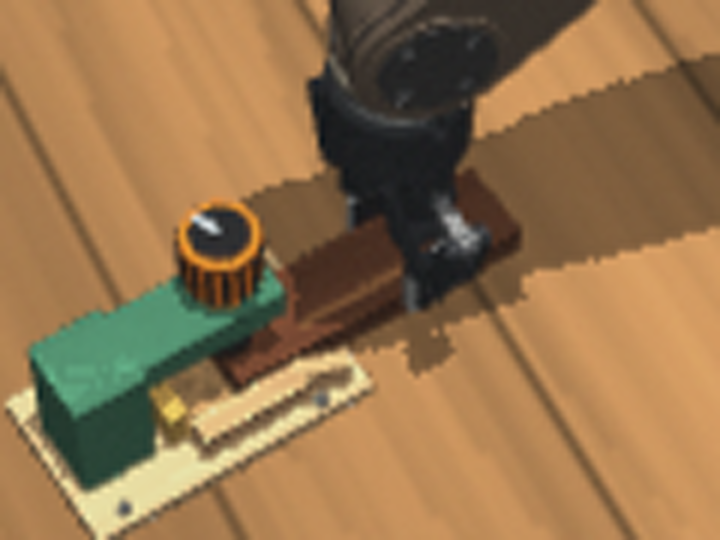

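Call:
arm_command(increments=[[[0,0,0.6,0],[0,0,0.6,0],[0,0,0.6,0],[0,0,0,0],[0,0,0,0]]], grip_force=25)

```text
time: 16.25
eef_pos: [0.49, 0.014, 0.0238]
tcp_rot: [-0.043, 0.706, 0.043, 0.706]
contact_force: [1.0, -0.1, -0.9]
opening: 0.569
```

```bash
python3 ck.py; python3 look.py w11
```

```text
t 16.25 jig xy -0.0872 0.0001 z 0.0238 head-jig -0.0017 F jig 1.0 -0.24 -0.9 M [-0.001 -0.096  0.017] open 48.6
16.25 [0.49   0.014  0.0238] heading 0.1223 j [-0.179  0.167  2.151  0.     0.824 -1.872] F [ 1.02 -0.11 -0.9 ] M [-0.001 -0.096  0.017] 0.569
[[ 0.    -0.122  0.993]
 [-0.     0.993  0.122]
 [-1.    -0.     0.   ]]
```

View pics/w11.png

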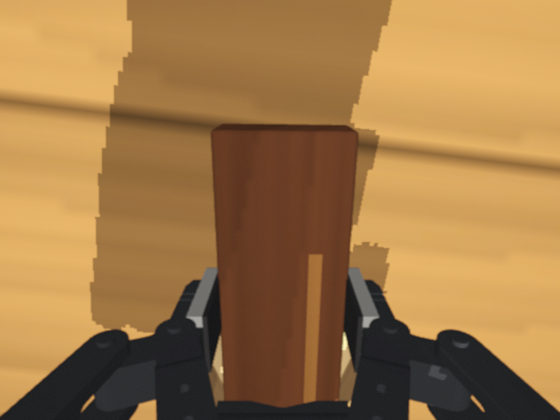

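Call:
arm_command(increments=[[[0,0,0.35,0],[0,0,0.35,0],[0,0,0.2,0],[0,0,0.1,0],[0,0,0,0]]])

```text
time: 16.92
eef_pos: [0.5, 0.0152, 0.0238]
tcp_rot: [-0.043, 0.706, 0.043, 0.706]
contact_force: [0.3, 0.1, -1.0]
opening: 0.568
```

```bash
python3 ck.py
```

```text
t 16.93 jig xy -0.0771 0.0001 z 0.0238 head-jig -0.0018 F jig 0.31 0.02 -0.96 M [ 0.004 -0.064 -0.023] open 48.5
```

Call:
arm_command(increments=[[[0,0,0.08,0],[0,0,0.08,0],[0,0,0,0]]])

```text
time: 17.3
eef_pos: [0.5015, 0.0154, 0.0238]
tcp_rot: [-0.043, 0.706, 0.043, 0.706]
contact_force: [-0.4, -0.7, -1.5]
opening: 0.569
```

Call:
arm_command(increments=[[[0,0,0.05,0],[0,0,0,0]]])

```text
time: 17.55
eef_pos: [0.5019, 0.0155, 0.0238]
tcp_rot: [-0.043, 0.706, 0.043, 0.706]
contact_force: [-0.4, 0.3, -1.3]
opening: 0.57
```

Call:
arm_command(increments=[[[0,0,0.05,0],[0,0,0,0]]])

```text
time: 17.8
eef_pos: [0.5025, 0.0155, 0.0238]
tcp_rot: [-0.043, 0.706, 0.043, 0.706]
contact_force: [-0.0, 0.4, -1.1]
opening: 0.567
```

```bash
python3 ck.py
```

```text
t 17.8 jig xy -0.0746 0.0 z 0.0238 head-jig -0.0018 F jig 0.02 0.39 -1.15 M [-0.039  0.006 -0.015] open 48.4
```

Call:
arm_command(increments=[[[0,0,0.05,0],[0,0,0,0]]])

```text
time: 18.05
eef_pos: [0.5029, 0.0156, 0.0238]
tcp_rot: [-0.043, 0.706, 0.043, 0.706]
contact_force: [0.1, -0.3, -1.4]
opening: 0.57
```

Call:
arm_command(increments=[[[0,0,0.05,0],[0,0,0,0]]])

```text
time: 18.3
eef_pos: [0.5035, 0.0156, 0.0239]
tcp_rot: [-0.043, 0.706, 0.043, 0.706]
contact_force: [0.0, -0.4, -0.3]
opening: 0.569
```

```bash
python3 ck.py
```

```text
t 18.3 jig xy -0.0736 0.0 z 0.0239 head-jig -0.0018 F jig -0.04 -0.37 -0.3 M [-0.005 -0.044  0.024] open 48.6
```

Call:
arm_command(increments=[[[0,0,0.05,0],[0,0,0,0]]])

```text
time: 18.55
eef_pos: [0.5039, 0.0157, 0.0238]
tcp_rot: [-0.043, 0.706, 0.043, 0.706]
contact_force: [0.7, 0.0, -0.7]
opening: 0.573
```

Call:
arm_command(increments=[[[0,0,0.05,0],[0,0,0,0]]])

```text
time: 18.8
eef_pos: [0.5044, 0.0158, 0.0238]
tcp_rot: [-0.043, 0.706, 0.043, 0.706]
contact_force: [-0.7, -0.2, -1.1]
opening: 0.565
```

```bash
python3 ck.py; python3 look.py w12;  python3 - <<'E'
from h import *
cv2.imwrite("pics/s12.png",cv2.resize(optics.read_camera("scene")[180:270,220:340],None,fx=6,fy=6,interpolation=cv2.INTER_CUBIC))
E
```

```text
t 18.8 jig xy -0.0727 0.0001 z 0.0238 head-jig -0.0017 F jig -0.73 -0.12 -1.13 M [ 0.003  0.066 -0.019] open 48.3
18.8 [0.5044 0.0158 0.0238] heading 0.1223 j [-0.17   0.196  2.117 -0.     0.83  -1.863] F [-0.7  -0.21 -1.13] M [ 0.003  0.066 -0.019] 0.565
[[-0.    -0.122  0.993]
 [-0.     0.993  0.122]
 [-1.     0.    -0.   ]]
```

View pics/s12.png

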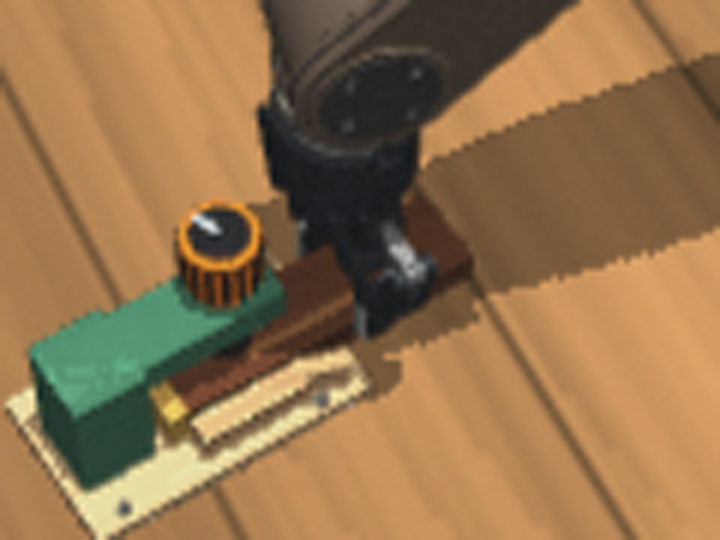

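View pics/w12.png

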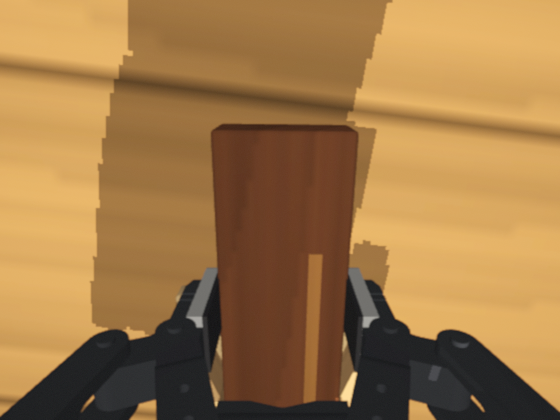

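Nearly home; the blank's lead end shows just at the brass stop (around (185,400) in the crop). Creeping on.

Call:
arm_command(increments=[[[0,0,0.05,0],[0,0,0,0]]])

```text
time: 19.15
eef_pos: [0.5043, 0.0158, 0.0237]
tcp_rot: [-0.043, 0.706, 0.043, 0.705]
contact_force: [-2.3, -0.6, -0.1]
opening: 0.571
```

Call:
arm_command(increments=[[[0,0,0.05,0],[0,0,0,0]]])

```text
time: 19.4
eef_pos: [0.5044, 0.0158, 0.0236]
tcp_rot: [-0.043, 0.707, 0.043, 0.705]
contact_force: [-5.7, -0.6, 1.7]
opening: 0.569
```

```bash
python3 ck.py
```

```text
t 19.4 jig xy -0.0727 0.0001 z 0.0236 head-jig -0.0016 F jig -5.77 0.1 1.73 M [-0.347  0.686 -0.043] open 48.6
```

Call:
arm_command(increments=[[[0.08,0,0,0],[0,0,0,0],[0,0,0,0]]])

```text
time: 19.77
eef_pos: [0.5044, 0.0158, 0.0235]
tcp_rot: [-0.043, 0.707, 0.043, 0.705]
contact_force: [-7.3, -0.6, 6.3]
opening: 0.567
```

```bash
python3 ck.py
```

```text
t 19.77 jig xy -0.0727 0.0001 z 0.0235 head-jig -0.0013 F jig -7.36 0.3 6.26 M [-0.285  1.053 -0.052] open 48.4
```

Call:
arm_command(increments=[[[0,0,0,0],[0,0,0,0],[0,0,0,0],[0,0,0,0],[-0.1,0,0,0],[0,0,-1.0,0],[0,0,-1.0,0],[0,0,0,0]]], grip=6.6)

```text
time: 20.78
eef_pos: [0.4842, 0.0135, 0.0237]
tcp_rot: [-0.043, 0.706, 0.043, 0.705]
contact_force: [0.2, 0.0, -0.4]
opening: 0.776
```

```bash
python3 ck.py; python3 look.py w13;  python3 - <<'E'
from h import *
cv2.imwrite("pics/s13.png",cv2.resize(optics.read_camera("scene")[180:270,220:340],None,fx=6,fy=6,interpolation=cv2.INTER_CUBIC))
E
```

```text
t 20.77 jig xy -0.093 0.0004 z 0.0237 head-jig -0.002 F jig 0.18 -0.0 -0.45 M [ 0.044 -0.057  0.009] open 66.3
20.775 [0.4842 0.0135 0.0237] heading 0.122 j [-0.182  0.156  2.164  0.     0.823 -1.875] F [ 0.17  0.02 -0.45] M [ 0.044 -0.057  0.009] 0.776
[[-0.001 -0.122  0.993]
 [ 0.     0.993  0.122]
 [-1.     0.    -0.001]]
```

View pics/s13.png

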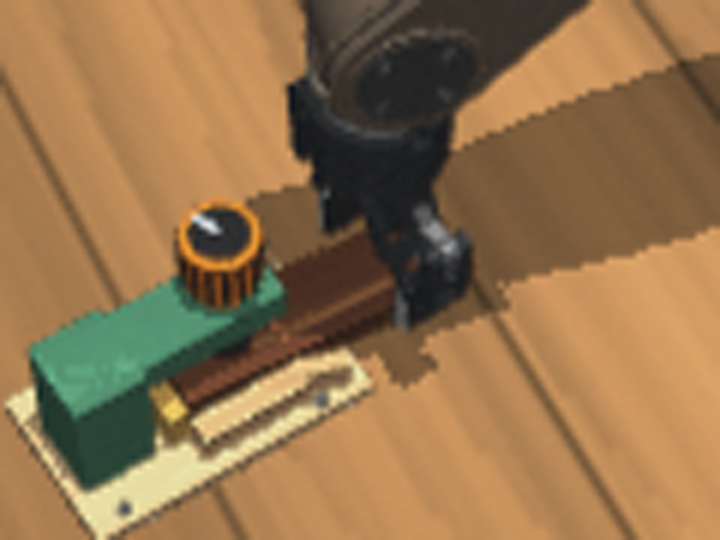

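View pics/w13.png

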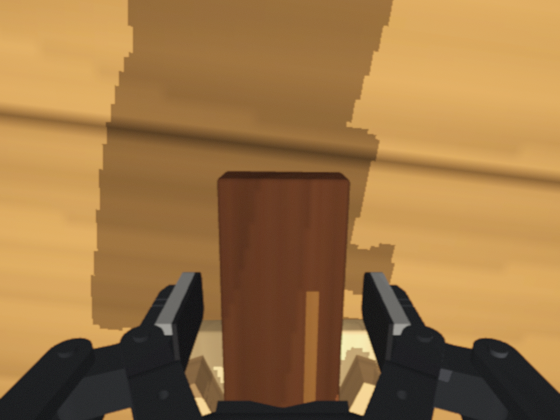

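Run:
```python
from h import *
d=np.load("pics/w13.npz");KW=(d["K"],d["W"])
O=np.array([.5765,.0247]);h=.124;u=np.array([np.cos(h),np.sin(h)]);v=np.array([-u[1],u[0]])
for z in(.04,.03):
  a=px2w(KW,(180,218),z)[:2]-O;b=px2w(KW,(180,349.5),z)[:2]-O
  print(z,a@u,a@v,b@u,b@v,np.linalg.norm(a-b))
```

```text
0.04 -0.14266166368490282 -0.02107734992675029 -0.1425994376541824 0.024895235419102546 0.04597262745874573
0.03 -0.1401530451256023 -0.02283697710632392 -0.14008592377531195 0.026752269853981728 0.0495892923862183
```

Call:
arm_command(increments=[[[-3,0,0,0],[-5.5,0,0,0],[-5.5,0,0,0],[-5,0,0,0],[-1,0,3.1,0],[0,0,3.1,0],[0,0,3.1,0],[0,0,0,-0.174],[0,0,0,-0.174],[0,0,0,-0.174],[0,0,0,-0.174],[0,0,0,-0.174],[0,0,0,0],[0,0,0,0]]], grip=8.0)

```text
time: 22.62
eef_pos: [0.5779, 0.0248, 0.224]
tcp_rot: [-0.336, 0.622, 0.336, 0.622]
contact_force: [-0.0, -0.2, 0.3]
opening: 0.94
```

```bash
python3 ck.py; python3 look.py w14
python3 - <<'E'
from h import *
d=np.load("pics/w14.npz");KW=(d["K"],d["W"])
print(w2px(KW,(.5765,.0247,.142)),w2px(KW,(.5765,.0247,.106)))
E
```

```text
t 22.62 jig xy 0.0014 -0.0001 z 0.224 head-jig 0.8658 F jig -0.04 -0.17 0.29 M [ 0.021  0.051 -0.028] open 80.3
22.625 [0.5779 0.0248 0.224 ] heading 0.9898 j [-0.132  0.081  1.826  0.     1.234 -2.693] F [-0.02 -0.18  0.29] M [ 0.021  0.051 -0.028] 0.94
[[ 0.    -0.836  0.549]
 [ 0.     0.549  0.836]
 [-1.    -0.     0.   ]]
[215.33074084 282.7337226 ] [198.81788152 282.64529019]
```

View pics/w14.png

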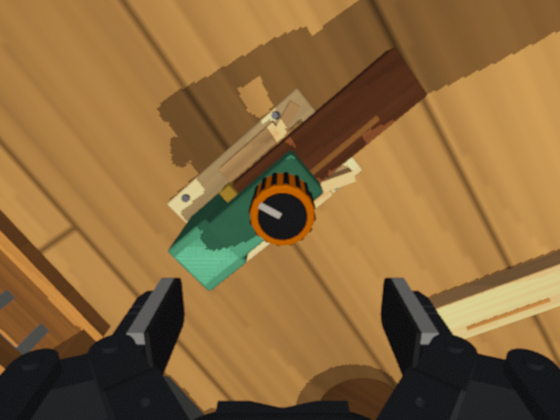

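Call:
arm_command(increments=[[[3,0.1,-0.09,0],[3,0,0,0],[3,0,0,0],[2,0,0,0],[1,0,0,0],[0,0,0,0]]])

```text
time: 23.42
eef_pos: [0.5764, 0.0246, 0.1037]
tcp_rot: [-0.336, 0.622, 0.337, 0.622]
contact_force: [-0.4, -0.3, 0.1]
opening: 0.933
```

```bash
python3 ck.py; python3 look.py w15
```

```text
t 23.43 jig xy -0.0001 -0.0001 z 0.1037 head-jig 0.8679 F jig -0.44 -0.29 0.11 M [ 0.05  -0.008  0.076] open 79.6
23.425 [0.5764 0.0246 0.1037] heading 0.9919 j [-0.133  0.212  1.916  0.     1.014 -2.696] F [-0.4  -0.34  0.11] M [ 0.05  -0.008  0.076] 0.933
[[-0.001 -0.837  0.547]
 [ 0.     0.547  0.837]
 [-1.     0.001 -0.   ]]
```

View pics/w15.png

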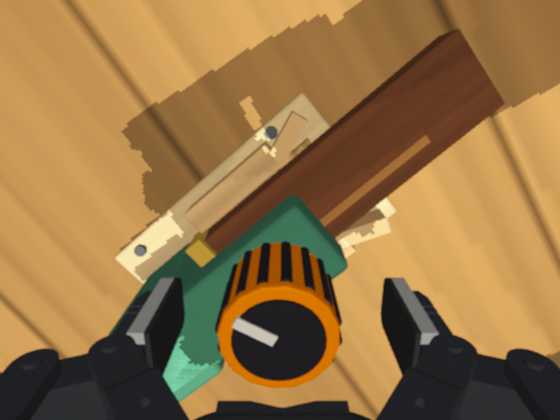

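Knob centred between the pads (col 281). Close on it.

Call:
arm_command(increments=[[[0,0,0,0],[0,0,0,0],[0,0,0,0],[0,0,0,0],[0,0,0,0],[0,0,0,0]]], grip=3.6, grip_force=60)

```text
time: 24.22
eef_pos: [0.5776, 0.0243, 0.1053]
tcp_rot: [-0.337, 0.621, 0.336, 0.623]
contact_force: [0.3, -1.2, 5.8]
opening: 0.474
```

```bash
python3 ck.py
```

```text
t 24.23 jig xy 0.001 -0.0006 z 0.1053 head-jig 0.8682 F jig 0.16 -1.22 5.84 M [-0.217 -0.036  0.027] open 40.5
```

Call:
arm_command(increments=[[[0,0,0,0.1],[0,0,0,0.1],[0,0,0,0.1]]])

```text
time: 24.6
eef_pos: [0.5777, 0.0242, 0.1053]
tcp_rot: [-0.24, 0.665, 0.238, 0.666]
contact_force: [2.4, -0.9, 5.5]
opening: 0.474
```

```bash
python3 ck.py; python3 look.py w16
```

```text
t 24.6 jig xy 0.0011 -0.0007 z 0.1053 head-jig 0.5661 F jig 2.31 -1.24 5.48 M [-0.127 -0.046  0.264] open 40.5
24.6 [0.5777 0.0242 0.1053] heading 0.6901 j [-1.330e-01  2.110e-01  1.914e+00 -1.000e-03  1.013e+00 -2.394e+00] F [ 2.45 -0.95  5.48] M [-0.127 -0.046  0.264] 0.474
[[ 0.003 -0.637  0.771]
 [-0.001  0.771  0.637]
 [-1.    -0.003  0.002]]
```

View pics/w16.png

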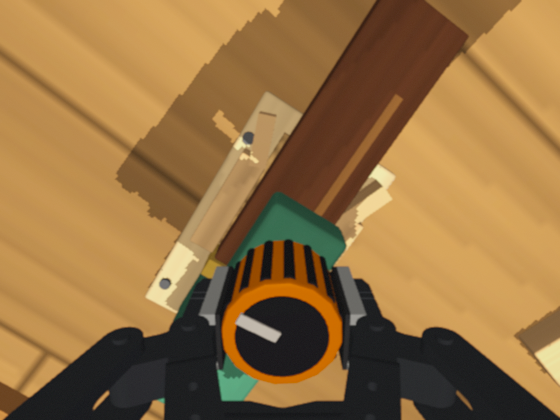

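Call:
arm_command(increments=[[[0,0,0,0.1],[0,0,0,0.1],[0,0,0,0]]])

```text
time: 25.02
eef_pos: [0.5777, 0.0241, 0.1053]
tcp_rot: [-0.172, 0.685, 0.171, 0.687]
contact_force: [1.1, -1.9, 4.7]
opening: 0.478
```

```bash
python3 ck.py
```

```text
t 25.02 jig xy 0.0012 -0.0007 z 0.1053 head-jig 0.3668 F jig 0.86 -2.03 4.66 M [-0.247 -0.172 -0.238] open 40.8
```

Call:
arm_command(increments=[[[0,0,0,0.1],[0,0,0,0.1]]])

```text
time: 25.28
eef_pos: [0.5778, 0.0241, 0.1053]
tcp_rot: [-0.103, 0.699, 0.102, 0.701]
contact_force: [1.2, -2.0, 5.1]
opening: 0.479
```

```bash
python3 ck.py
```

```text
t 25.27 jig xy 0.0012 -0.0008 z 0.1053 head-jig 0.1661 F jig 0.98 -2.13 5.06 M [-0.234 -0.146  0.228] open 40.9
```

Call:
arm_command(increments=[[[0,0,0,0.1],[0,0,0,0.1]]])

```text
time: 25.52
eef_pos: [0.5778, 0.024, 0.1054]
tcp_rot: [-0.032, 0.705, 0.031, 0.708]
contact_force: [1.5, -2.8, 5.9]
opening: 0.475
```

```bash
python3 ck.py
```

```text
t 25.52 jig xy 0.0012 -0.0009 z 0.1054 head-jig -0.0338 F jig 1.11 -3.0 5.95 M [-0.297 -0.19   0.197] open 40.6
```

Call:
arm_command(increments=[[[0,0,0,0.1],[0,0,0,0.1]]])

```text
time: 25.78
eef_pos: [0.5778, 0.0239, 0.1054]
tcp_rot: [0.038, 0.705, -0.039, 0.707]
contact_force: [0.6, -2.7, 4.3]
opening: 0.48
```

```bash
python3 ck.py
```

```text
t 25.77 jig xy 0.0012 -0.001 z 0.1054 head-jig -0.2337 F jig 0.26 -2.73 4.31 M [-0.367 -0.159  0.241] open 41.0
```

Call:
arm_command(increments=[[[0,0,0,0.1]]])

```text
time: 25.9
eef_pos: [0.5778, 0.0238, 0.1054]
tcp_rot: [0.073, 0.702, -0.075, 0.704]
contact_force: [1.7, -3.4, 5.3]
opening: 0.477
```

```bash
python3 ck.py
```

```text
t 25.9 jig xy 0.0012 -0.001 z 0.1054 head-jig -0.3336 F jig 1.28 -3.6 5.34 M [-0.399 -0.112  0.292] open 40.7
```

Call:
arm_command(increments=[[[0,0,0,0.1]]])

```text
time: 26.02
eef_pos: [0.5778, 0.0238, 0.1053]
tcp_rot: [0.108, 0.697, -0.11, 0.7]
contact_force: [1.6, -2.4, 5.8]
opening: 0.482
```

```bash
python3 ck.py
```

```text
t 26.02 jig xy 0.0012 -0.0011 z 0.1053 head-jig -0.4336 F jig 1.24 -2.62 5.83 M [-0.416 -0.146  0.258] open 41.2
```

Call:
arm_command(increments=[[[0,0,0,0.1]]])

```text
time: 26.15
eef_pos: [0.5778, 0.0237, 0.1054]
tcp_rot: [0.143, 0.691, -0.144, 0.694]
contact_force: [1.5, -3.0, 4.7]
opening: 0.477
```

```bash
python3 ck.py
```

```text
t 26.15 jig xy 0.0012 -0.0011 z 0.1054 head-jig -0.5331 F jig 1.09 -3.12 4.72 M [-0.432 -0.154  0.318] open 40.8
```

Call:
arm_command(increments=[[[0,0,0,0.1]]])

```text
time: 26.28
eef_pos: [0.5778, 0.0237, 0.1054]
tcp_rot: [0.177, 0.683, -0.179, 0.686]
contact_force: [1.6, -3.1, 5.7]
opening: 0.477
```

```bash
python3 ck.py
```

```text
t 26.27 jig xy 0.0011 -0.0012 z 0.1054 head-jig -0.6328 F jig 1.23 -3.3 5.71 M [-0.431 -0.127  0.395] open 40.8
```

Call:
arm_command(increments=[[[0,0,0,0.1]]])

```text
time: 26.4
eef_pos: [0.5777, 0.0236, 0.1054]
tcp_rot: [0.211, 0.673, -0.212, 0.676]
contact_force: [1.4, -2.5, 5.4]
opening: 0.478
```

```bash
python3 ck.py
```

```text
t 26.4 jig xy 0.0011 -0.0012 z 0.1054 head-jig -0.7325 F jig 1.12 -2.68 5.35 M [-0.424 -0.14   0.426] open 40.8
```

Call:
arm_command(increments=[[[0,0,0,0.08]]])

```text
time: 26.52
eef_pos: [0.5777, 0.0236, 0.1054]
tcp_rot: [0.238, 0.664, -0.239, 0.667]
contact_force: [1.1, -3.2, 4.6]
opening: 0.476
```

```bash
python3 ck.py; python3 look.py w17
```

```text
t 26.52 jig xy 0.0011 -0.0012 z 0.1054 head-jig -0.8119 F jig 0.69 -3.33 4.62 M [-0.449 -0.093  0.418] open 40.7
26.525 [0.5777 0.0236 0.1054] heading -0.6879 j [-0.134  0.211  1.914 -0.003  1.013 -1.015] F [ 1.1  -3.22  4.62] M [-0.449 -0.093  0.418] 0.476
[[ 0.003  0.635  0.773]
 [-0.003  0.773 -0.635]
 [-1.    -0.     0.004]]
```

View pics/w17.png

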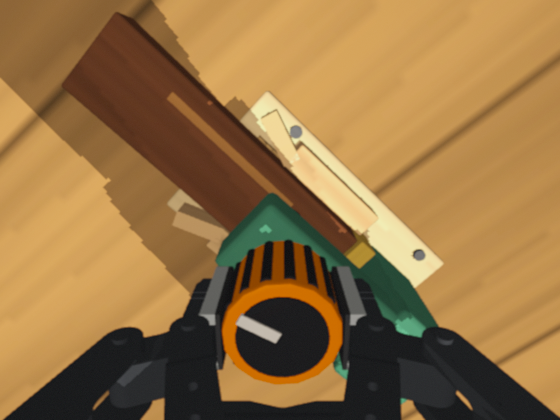

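Call:
arm_command(increments=[[[0,0,0,0.05]]])

```text
time: 26.7
eef_pos: [0.5777, 0.0236, 0.1054]
tcp_rot: [0.254, 0.658, -0.255, 0.661]
contact_force: [1.6, -3.8, 5.0]
opening: 0.48
```

```bash
python3 ck.py
```

```text
t 26.7 jig xy 0.001 -0.0012 z 0.1054 head-jig -0.8608 F jig 1.08 -3.98 5.02 M [-0.49  -0.038  0.314] open 41.0
```

Call:
arm_command(increments=[[[0,0,0,0.05]]])

```text
time: 26.82
eef_pos: [0.5777, 0.0236, 0.1053]
tcp_rot: [0.271, 0.652, -0.272, 0.654]
contact_force: [0.9, -2.7, 5.2]
opening: 0.48
```

```bash
python3 ck.py
```

```text
t 26.82 jig xy 0.001 -0.0013 z 0.1053 head-jig -0.9114 F jig 0.59 -2.84 5.16 M [-0.431 -0.068  0.309] open 41.0
```

Call:
arm_command(increments=[[[0,0,0,0.05]]])

```text
time: 26.95
eef_pos: [0.5777, 0.0236, 0.1054]
tcp_rot: [0.287, 0.645, -0.288, 0.647]
contact_force: [1.9, -3.5, 5.8]
opening: 0.476
```

```bash
python3 ck.py
```

```text
t 26.95 jig xy 0.001 -0.0012 z 0.1054 head-jig -0.9617 F jig 1.43 -3.73 5.82 M [-0.553 -0.016  0.181] open 40.7
```

Call:
arm_command(increments=[[[0,0,0,0.05]]])

```text
time: 27.08
eef_pos: [0.5776, 0.0235, 0.1053]
tcp_rot: [0.303, 0.637, -0.304, 0.64]
contact_force: [1.7, -4.5, 5.8]
opening: 0.478
```

```bash
python3 ck.py
```

```text
t 27.07 jig xy 0.001 -0.0013 z 0.1053 head-jig -1.0119 F jig 1.17 -4.66 5.85 M [-0.518 -0.019  0.198] open 40.8
```

Call:
arm_command(increments=[[[0,0,0,0.06]]])

```text
time: 27.2
eef_pos: [0.5776, 0.0236, 0.1053]
tcp_rot: [0.322, 0.628, -0.323, 0.63]
contact_force: [0.8, -2.9, 6.1]
opening: 0.474
```

```bash
python3 ck.py
```

```text
t 27.2 jig xy 0.001 -0.0013 z 0.1053 head-jig -1.0722 F jig 0.44 -3.0 6.06 M [-0.54   0.003  0.227] open 40.5
```

Call:
arm_command(increments=[[[0,0,0,0.06]]])

```text
time: 27.32
eef_pos: [0.5776, 0.0235, 0.1054]
tcp_rot: [0.341, 0.618, -0.342, 0.62]
contact_force: [1.7, -3.4, 6.2]
opening: 0.479
```

```bash
python3 ck.py
```

```text
t 27.32 jig xy 0.0009 -0.0013 z 0.1054 head-jig -1.1321 F jig 1.26 -3.54 6.17 M [-0.59  -0.006  0.244] open 40.9
```

Call:
arm_command(increments=[[[0,0,0,0.06]]])

```text
time: 27.45
eef_pos: [0.5776, 0.0235, 0.1053]
tcp_rot: [0.359, 0.607, -0.36, 0.61]
contact_force: [0.9, -2.5, 5.1]
opening: 0.48
```

```bash
python3 ck.py
```

```text
t 27.45 jig xy 0.0009 -0.0013 z 0.1053 head-jig -1.1916 F jig 0.61 -2.57 5.1 M [-0.48   0.037  0.334] open 41.0
```

Call:
arm_command(increments=[[[0,0,0,0.06]]])

```text
time: 27.58
eef_pos: [0.5776, 0.0235, 0.1053]
tcp_rot: [0.377, 0.596, -0.378, 0.599]
contact_force: [1.3, -3.4, 6.5]
opening: 0.478
```

```bash
python3 ck.py
```

```text
t 27.57 jig xy 0.0009 -0.0013 z 0.1053 head-jig -1.2512 F jig 0.92 -3.51 6.47 M [-0.529  0.083  0.394] open 40.8
```

Call:
arm_command(increments=[[[0,0,0,0.05]]])

```text
time: 27.7
eef_pos: [0.5775, 0.0235, 0.1053]
tcp_rot: [0.392, 0.587, -0.393, 0.589]
contact_force: [0.6, -3.5, 5.3]
opening: 0.481
```

```bash
python3 ck.py
```

```text
t 27.7 jig xy 0.0009 -0.0013 z 0.1053 head-jig -1.3007 F jig 0.13 -3.5 5.3 M [-0.5    0.039  0.446] open 41.1
```

Call:
arm_command(increments=[[[0,0,0,0.05]]])

```text
time: 27.82
eef_pos: [0.5775, 0.0235, 0.1053]
tcp_rot: [0.407, 0.577, -0.407, 0.579]
contact_force: [1.2, -3.9, 6.3]
opening: 0.475
```

```bash
python3 ck.py
```

```text
t 27.82 jig xy 0.0009 -0.0013 z 0.1053 head-jig -1.3507 F jig 0.71 -3.98 6.33 M [-0.535  0.057  0.372] open 40.5
```

Call:
arm_command(increments=[[[0,0,0,0.05]]])

```text
time: 27.95
eef_pos: [0.5775, 0.0235, 0.1053]
tcp_rot: [0.421, 0.567, -0.422, 0.569]
contact_force: [1.5, -3.6, 5.3]
opening: 0.476
```

```bash
python3 ck.py
```

```text
t 27.95 jig xy 0.0008 -0.0013 z 0.1053 head-jig -1.4009 F jig 1.03 -3.77 5.27 M [-0.565  0.099  0.312] open 40.7
```

Call:
arm_command(increments=[[[0,0,0,0.05]]])

```text
time: 28.08
eef_pos: [0.5774, 0.0235, 0.1053]
tcp_rot: [0.435, 0.556, -0.436, 0.558]
contact_force: [1.3, -3.9, 4.5]
opening: 0.479
```

```bash
python3 ck.py
```

```text
t 28.07 jig xy 0.0008 -0.0013 z 0.1053 head-jig -1.4514 F jig 0.85 -4.04 4.46 M [-0.516  0.159  0.266] open 40.9
```

Call:
arm_command(increments=[[[0,0,0,0.05]]])

```text
time: 28.2
eef_pos: [0.5774, 0.0235, 0.1053]
tcp_rot: [0.449, 0.545, -0.45, 0.547]
contact_force: [1.1, -4.0, 6.0]
opening: 0.47
```

```bash
python3 ck.py
```

```text
t 28.2 jig xy 0.0008 -0.0013 z 0.1053 head-jig -1.5017 F jig 0.54 -4.12 6.03 M [-0.557  0.06   0.226] open 40.1
```

Call:
arm_command(increments=[[[0,0,0,0.05]]])

```text
time: 28.32
eef_pos: [0.5774, 0.0235, 0.1053]
tcp_rot: [0.463, 0.533, -0.463, 0.536]
contact_force: [1.1, -3.2, 5.6]
opening: 0.473
```

```bash
python3 ck.py
```

```text
t 28.32 jig xy 0.0007 -0.0013 z 0.1053 head-jig -1.5519 F jig 0.65 -3.34 5.65 M [-0.525  0.086  0.17 ] open 40.4
```

Call:
arm_command(increments=[[[0,0,0,0.05],[0,0,0,0]]])

```text
time: 28.58
eef_pos: [0.5774, 0.0235, 0.1054]
tcp_rot: [0.476, 0.522, -0.476, 0.524]
contact_force: [0.7, -3.9, 5.9]
opening: 0.475
```

```bash
python3 ck.py
```

```text
t 28.57 jig xy 0.0007 -0.0013 z 0.1054 head-jig -1.6016 F jig 0.2 -3.92 5.91 M [-0.579  0.184 -0.033] open 40.6
```

Call:
arm_command(increments=[[[0,0,0,0],[0,0,0,0],[0,0,0,0],[0,0,0,0],[0,0,0,0]]], grip=8.0)

```text
time: 29.2
eef_pos: [0.5764, 0.0247, 0.1039]
tcp_rot: [0.476, 0.523, -0.476, 0.523]
contact_force: [-0.5, -0.2, -0.0]
opening: 0.932
```

```bash
python3 ck.py; python3 look.py w18
```

```text
t 29.2 jig xy -0.0001 0.0 z 0.1039 head-jig -1.6017 F jig -0.55 -0.08 -0.01 M [-0.025 -0.057  0.016] open 79.6
29.2 [0.5764 0.0247 0.1039] heading -1.4777 j [-0.133  0.212  1.916  0.     1.014 -0.226] F [-0.53 -0.15 -0.01] M [-0.025 -0.057  0.016] 0.932
[[-0.     0.996  0.093]
 [ 0.     0.093 -0.996]
 [-1.    -0.    -0.   ]]
```

View pics/w18.png

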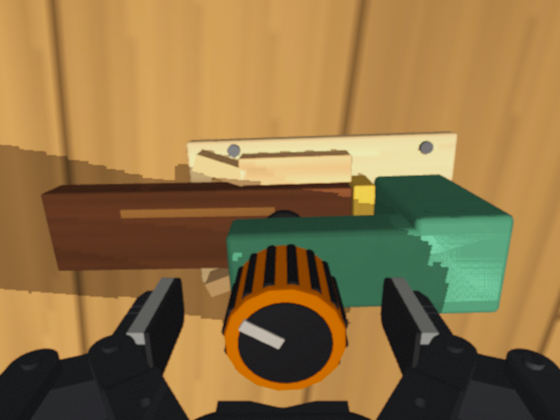

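Call:
arm_command(increments=[[[-2,0,0,0],[-5,0,0,0],[-5,0,0,0],[-3,0,0,0],[0,0,0,0],[0,0,0,0]]])

```text
time: 30.0
eef_pos: [0.5759, 0.0247, 0.2535]
tcp_rot: [0.476, 0.523, -0.476, 0.522]
contact_force: [-0.1, -0.3, -0.4]
opening: 0.941
```

```bash
python3 ck.py; python3 look.py w19
python3 - <<'E'
from h import *
d=np.load("pics/w19.npz");KW=(d["K"],d["W"])
O=np.array([.5765,.0247]);h=.124;u=np.array([np.cos(h),np.sin(h)]);v=np.array([-u[1],u[0]])
im=cv2.imread("pics/w19.png")
for x,y,z in((-140,-25,40),(-140,25,40),(-60,-25,40),(-60,25,40),(40,-25,40),(40,25,40),(-60,-50,12),(-60,50,12),(110,50,12),(110,-50,12)):
    q=w2px(KW,(*(O+u*x/1e3+v*y/1e3),z/1e3)); print(x,y,z,q.round(1)); cv2.drawMarker(im,tuple(int(round(t*1)) for t in q[::-1]),(255,0,255),cv2.MARKER_CROSS,5,1)
cv2.imwrite("pics/w19m.png",cv2.resize(im[60:340,60:500],None,fx=1.8,fy=1.8,interpolation=cv2.INTER_CUBIC))
cv2.imwrite("pics/s19.png",cv2.resize(optics.read_camera("scene")[160:270,210:340],None,fx=5,fy=5,interpolation=cv2.INTER_CUBIC))
E
```

```text
t 30.0 jig xy -0.0005 0.0 z 0.2535 head-jig -1.6018 F jig -0.15 -0.28 -0.43 M [-0.01  -0.03   0.048] open 80.4
30.0 [0.5759 0.0247 0.2535] heading -1.4778 j [-0.133  0.054  1.8    0.     1.288 -0.226] F [-0.11 -0.3  -0.43] M [-0.01  -0.03   0.048] 0.941
[[-0.001  0.996  0.093]
 [ 0.     0.093 -0.996]
 [-1.    -0.001 -0.   ]]
-140 -25 40 [201.1 143.9]
-140 25 40 [151.3 136.2]
-60 -25 40 [198.8 223.7]
-60 25 40 [148.8 219.5]
40 -25 40 [196.  323.9]
40 25 40 [145.7 324.2]
-60 -50 12 [213.3 229.3]
-60 50 12 [119.4 221.9]
110 50 12 [114.2 391.4]
110 -50 12 [208.9 385.6]
```

View pics/w19m.png

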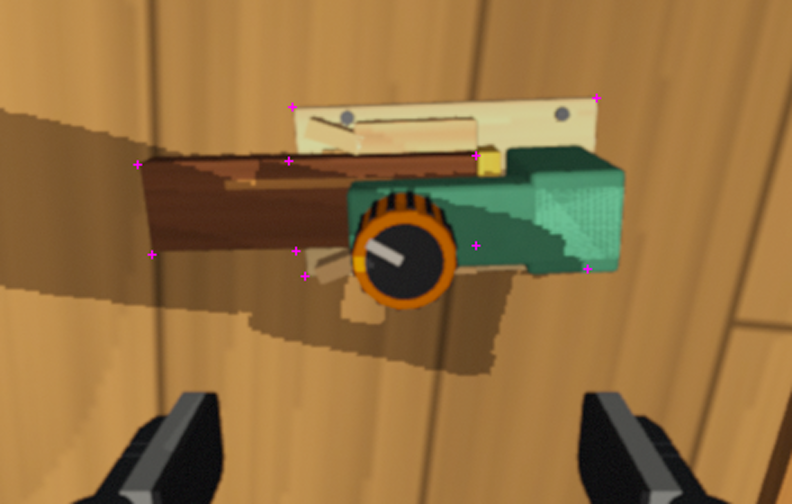

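View pics/s19.png

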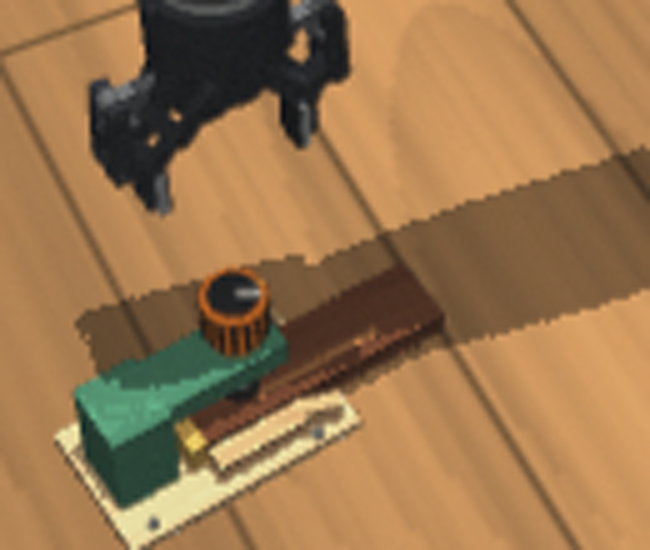

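```bash
python3 -c "
from plant import ctrl
print(ctrl.sign_off())"
```

```text
the job is handed in; nothing more can be done
None
```

The walnut blank is clamped in the green jig against the brass end stop, the ratchet was left about midway between its second and third clicks, and the job is handed in.

**What I did**
- **Grasp:** I gripped the walnut at its rear, carried it clear of the mallet and set it down. I regripped it about 24 mm behind its centre, because the arm cannot reach far enough back for a rear grip at the jig.
- **Insertion:** I slid it between the rails in half-millimetre steps until the stop pushed back. The wrist sensor read about 6–7 N along the jig, and another 6 N or so when I pressed it onto the bed.
- **Clamping:** I turned the knob about 2.47 rad clockwise. Torque rose to about 0.42 N m and dropped twice, 0.5 rad apart, as two clicks should. I stopped about 0.25 rad past the second drop, an estimated slip of 0.9 rad, then let go and lifted about 150 mm clear of the grip.

**Last checks**
- The final pictures show the blank touching the brass stop and in line with the rails. The gripper is clear, the wrist force is near zero, and the knob did not spring back when released. It finished at about 30 s of the 72 s allowed.
- **Blank tipped slightly:** after I let go of the blank and before clamping, its free end appeared to sag by several millimetres. In the last pictures it looked flat and in line.
- **Small camera disagreement:** the blank's outer end sat about 2–3 pixels from where I predicted. The jig's own front corner was off by nearly as much, so I took it as camera calibration error.
- **Not measured directly:** the slip angle comes from torque and wrist angle. I had no reading of the force between blank and bed.

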